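Slide the roti spatula home in its tray compartment

ROBOT

A 7-joint arm with a two-finger parallel gripper is mounted at the origin on the work surface. World frame = base frame: x ahead of the robot, y to its left, z up, the work surface at z = 0. Lengths are in m, angles in rad, forces in N, time in s.
With the tool pointing down it reaches from about 0.35 to 0.9 m from the base axis. Payload 7.2 kg.
Tool frame: the origin (TCP) lies between the finger pads; the fingertips stand 11 mm ahead of it and the grasp point (between the pads) lies 8 mm behind it; z points along the fingers, y is the line along which they close (so a half turn about z gives the same grasp; the last joint's range is limited). The gripper opens to 88 mm and grips with 3 to 60 N. Pads are 20 mm wide; open, the fingers measure 115 mm over their backs; the gripper's body (75 mm by 178 mm) begins 61 mm behind the grasp point.
Start: joints at [1.051, 0.411, -0.013, 1.596, 0.006, 1.134, -0.082], TCP at [0.273, -0.562, 0.234] pointing down, gripper open.
Joint ranges: [-2.95, 2.95], [-0.29, 1.99], [-1.47, 1.44], [0.14, 2.54], [-1.03, 4.17], [0.13, 1.85], [-2.86, 2.86]. Speed limits (rad/s): [2.39, 2.39, 3.01, 3.01, 3.14, 3.14, 3.14].

INTERFACE

Orientations are given as [roll, pitch, yaw] about the fixed x, y, z axes, in that order (R = Rz(yaw) Ry(pitch) Rx(roll)).
In Python, from workcell import telemetry, camera, camera_params, manip gives the robot as it stands.
- The arm moves only by the shell command python3 -m pendant 'ROWS' [FORCE]. ROWS is a JSON object of lists of equal length, an entry for each row: "gripper": the opening, from 0 (shut) to 1 (fully open); "linear": the shift along the world's x, y, z in m, a list of three; "dr": the turn, a rotation vector about the world's x, y, z in rad, a list of three. In form: {"gripper": [gripper, ...], "linear": [[x, y, z], ...], "dr": [[ax, ay, az], ...]}. A call has 1 to 8 rows; each row is the pose to reach, as a shift and turn from the pose commanded when the call began; what a row does not reach only later rows make up. A row lasts 1/10 s, in which the tool goes at most 50 mm and 8.59 degrees, less where a joint would pass 70% of its speed; a pose out of reach is approached as far as the arm can. A call with a gripper value outside its range is refused whole. The fingers move at their own pace and stop on an object; FORCE is the grip in N (left out, the last holds). Time passes only in rows, so rows that repeat a pose let the fingers close. It gives the time, the measured TCP pose, the force, the opening and the grip force at its end, in the units of the state.
- telemetry.observe(): the state, without advancing time (a new reading comes with each control period).
- camera(name): name is "scene" or "top" or "wrist"; returns (picture, depth): 420x560x3 uint8, blue, green, red; 420x560 float32, m along the optical axis (not along the pixel's ray), 0 where there is no reading.
- camera_params(name): a dict with "fx", "fy", "cx", "cy" (pixels), "world_from_camera" (4x4, takes a point from camera to world coordinates); the wrist camera has in their place "tool_from_camera" (4x4, takes a point from camera to tool coordinates, whose origin is the TCP and whose axes are the flange's). Camera axes: x right, y up, looking along -z (the intrinsics and any distortion apply to the point x, -y, -z); pixel columns grow to the right and rows downward; lengths in m; the calibration is good to about 2 mm. A picture is of the moment at which its call begins: read the wrist's pose just before it. camera_params takes no time and is no camera call.
- manip.close_job(): hands the job in; it is judged then, once.
The state is a dict: "t": time; "joints": joint angles; "joint_velocities": joint speeds; "effort": joint torques, N m; "tool_pos": TCP position; "ee_rot": TCP orientation; "force": force on the tool from outside, world axes, zero at the start; "ft_torque": the same for the moment, N m; "finger_gap": finger opening in m; "grasp_force": force on a finger pad.
Only numpy, scipy, OpenCV 4.12 (cv2) and the standard library are available. Lean on these libraries where they do the work, as an engineer would, in place of code of your own. Each camera call takes 0.05 s, during which the arm holds its last target. There are 200 camera calls.

TASK

Slide the flat wooden spatula along the marble, without lifting it, into the wide empty tray compartment, blade first, until the blade's end rests against the back wall and it lies flat and straight with the handle sticking out of the mouth. Leave the brush in the narrow compartment and the row of things at the back as they are.

Things in the scene. Friction and masses are not known exactly. Their poses are not given: they have to be found in the camera images.
- spatula_mid (a point): Centre of the blade of a flat pale-wood spatula, 7 mm over its underside; 14 mm thick all over, 150 g. Blade 90 mm wide (x), 120 long (y). Handle 24 mm wide, 80 long, along the middle of the +y end, between two square shoulders. From here: leading edge at y -60, shoulders y +60, handle end y +140, balance point y +15 mm. At the start +y is within 30 degrees of world +y.
- spatula_tip (a point): Middle of the spatula blade's leading edge (the end away from the handle), half-way up; same axes as spatula_mid.
- rack_wide: Wide fixed tray compartment, empty: three dark-wood walls 16 mm high, 8 thick, round a green bay level with the stone (no floor step). Origin: bay centre, stone level. Bay 108 mm wide (x), 95 deep (y): open mouth at y +47.5, back wall's inner face at y -47.5, side walls' at x +-54. +y points out of the mouth, within 9 degrees of world +y. Home, 25 mm of blade stands out. May be the nearer or farther.
- rack_narrow: Narrow tray compartment, fixed, built the same way but 64 mm wide inside, beside the wide one (130 to 180 mm from it); it already holds the brush. Origin and axes as for the wide one.
- brush_mid (a point): Red-handled flat pastry brush lying in the narrow compartment, 150 mm long, 52 mm wide and 12 mm thick; point 75 mm from either end, 6 mm up. About half of it, the handle, stands out of the mouth. To be left alone.
- casserole_front (a point): Steel casserole with closed hinged lid, 180 mm across, 140 mm high with its knob, standing in the row at the back of the ledge. The point is on its side towards the robot, half-way up, 90 mm in -x from its own upright axis. To be left alone.
- tumbler1_front (a point): Glass tumbler, 72 mm across, 115 mm high, standing in the row at the back of the ledge. The point is on its side towards the robot, half-way up, 36 mm in -x from its own upright axis. To be left alone.
- tumbler2_front (a point): Second glass tumbler, same size, standing in the row at the back of the ledge. The point is on its side towards the robot, half-way up, 36 mm in -x from its own upright axis. To be left alone.
- chakla_front (a point): Round wooden rolling board on three feet, 220 mm across, 46 mm high, standing in the row at the back of the ledge. The point is on its side towards the robot, half-way up, 110 mm in -x from its own upright axis. To be left alone.
- spice_tin_front (a point): Green plastic spice tin with flip cap, 57 x 87 x 120 mm, standing in the row at the back of the ledge. The point is on its side towards the robot, half-way up, 28 mm in -x from its own upright axis. To be left alone.
There are look-alikes about, which are no part of the job. Of the things shaped like the part that bears spatula_mid, the wooden one is meant.

How it is judged:
At the end, for the whole second after the job is handed in: The spatula lies flat on the stone in the wide compartment, at rest, blade first: leading edge within 12 mm of the back wall, within 20 mm of the bay's middle, and its length within 8 degrees (0.14 rad) of the bay's (y of spatula_tip in the frame of rack_wide between -0.052 and -0.0355 m and x of spatula_tip in the frame of rack_wide between -0.02 and 0.02 m and y of spatula_mid in the frame of rack_wide above 0 m and angle between the y axis of spatula_mid and the y axis of rack_wide, either way round below 0.14 rad and height (world z) of each of spatula_mid, spatula_tip below 0.012 m and angle between spatula_mid's own z axis and vertical below 0.06 rad and linear speed of spatula below 0.01 m/s); the robot touches nothing.
It fails at once if the spatula is lifted off the stone (its blade more than 25 mm up) (height (world z) of any of spatula_mid, spatula_tip above 0.032 m).
It fails at once if the brush is shifted more than 15 mm (distance of brush_mid from where it was at the start of the episode above 0.015 m).
It fails at once if something of the row at the back is shifted more than 20 mm (distance of any of casserole_front, tumbler1_front, tumbler2_front, chakla_front, spice_tin_front from where it was at the start of the episode above 0.02 m).
It also fails if it takes over 64 s, if anything falls off the work surface, if the arm or the gripper's body presses on something with over 40 N, if the wrist force passes 120 N, or if a joint passes its speed limit or range.

## Working session

There is one attempt and no reset: what is moved stays moved. The work goes in short steps, Python scripts to look and compute and a shell command to move; the robot and the scene stay as the last step left them, time stands still between calls to the robot, and variables do not carry over. Pictures are saved under pics/ and viewed, at most 10 in all, crops included, and the job is handed in when it is done.

```bash
mkdir -p pics
cat > h.py <<'E'
import numpy as np,cv2
from workcell import telemetry,camera,camera_params,manip
def pts(name,px,z=None,d=None):
    p=camera_params(name);out=[]
    W=np.array(p["world_from_camera"])
    for u,v in px:
        r=np.array([(u-p["cx"])/p["fx"],-(v-p["cy"])/p["fy"],-1.])
        R=W[:3,:3]@r;o=W[:3,3]
        s=(z-o[2])/R[2] if z is not None else d[int(v),int(u)]
        out.append(o+s*R)
    return np.array(out)
E
python3 - <<'E'
from h import *
for n in("top","scene"):
    im,d=camera(n);cv2.imwrite(f"pics/{n}0.png",im);np.save(n+"d.npy",d)
    p=camera_params(n);print({k:(np.round(v,3).tolist()) for k,v in p.items()})
print(telemetry.observe())
E
```

```text
{'fx': 401.697, 'fy': 401.697, 'cx': 280.854, 'cy': 214.234, 'world_from_camera': [[0.008, 0.996, -0.085, 0.445], [-1.0, 0.01, 0.024, 0.024], [0.025, 0.085, 0.996, 1.124], [0.0, 0.0, 0.0, 1.0]]}
{'fx': 380.462, 'fy': 380.462, 'cx': 275.119, 'cy': 208.325, 'world_from_camera': [[-0.091, -0.816, 0.571, 1.054], [0.996, -0.081, 0.043, 0.069], [0.011, 0.573, 0.82, 0.804], [0.0, 0.0, 0.0, 1.0]]}
{'t': 0.1, 'joints': array([ 1.05079991,  0.41180208, -0.01272388,  1.59693149,  0.00561735,
        1.13429323, -0.08218603]), 'joint_velocities': array([-4.53441641e-04, -1.75747408e-03, -7.81472065e-04, -2.60064694e-03,
        1.32352464e-03, -3.11177229e-05,  8.52549142e-04]), 'effort': array([ 3.79822712e-03, -5.89097106e+01,  6.44428656e-01, -2.91709399e+01,
       -5.37456991e-02,  1.44990484e-02,  6.68030316e-05]), 'tool_pos': array([ 0.27264756, -0.56192374,  0.23291602]), 'ee_rot': array([-3.14019854e+00,  1.09367831e-04,  4.51852740e-01]), 'force': array([ 0.65938387,  0.31050561, -0.64635595]), 'ft_torque': array([-0.04692796, -0.03071273, -0.04395617]), 'grasp_force': 0.0, 'finger_gap': 0.08778591518824055}
```

View pics/top0.png

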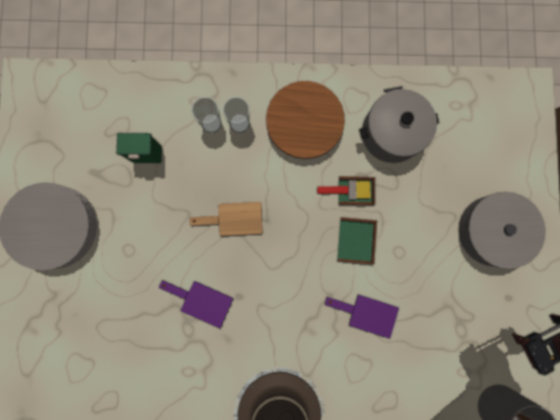

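View pics/scene0.png

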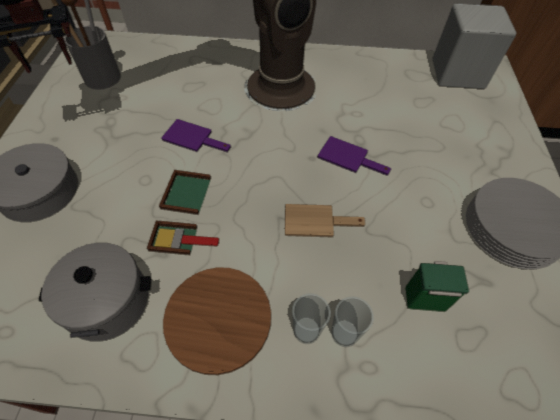

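The top view shows spatula-like items at (240,219), pale wood, and at (208,304) and (374,316), both purple. I choose the wooden one at (240,219). The wide empty bay is at (357,241) and the narrow bay with the brush is at (357,191). I'll check the choice in one close crop.

Run:
```python
import cv2
im=cv2.imread("pics/top0.png")[165:285,180:390]
cv2.imwrite("pics/crop0.png",cv2.resize(im,(798,456),interpolation=cv2.INTER_CUBIC))
```

```text
(no output)
```

View pics/crop0.png

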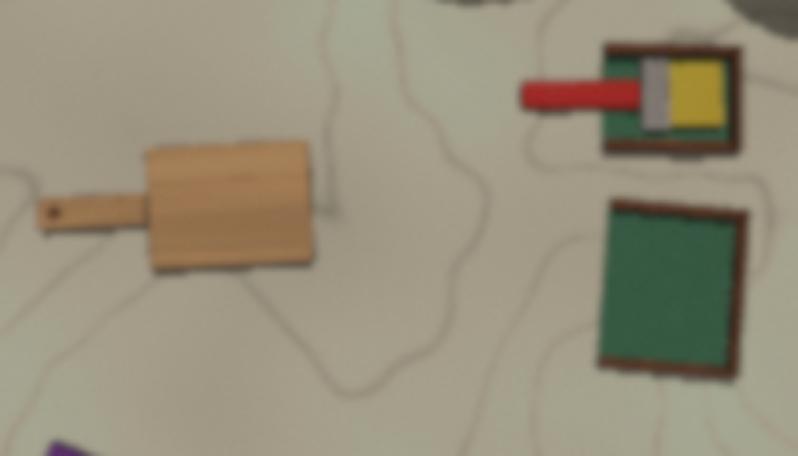

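Run:
```python
from h import *
f=lambda L:[(180+(u+.5)/3.8-.5,165+(v+.5)/3.8-.5) for u,v in L]
s=pts("top",f([(146,150),(309,141),(313,264),(153,272),(38,200),(40,232)]),z=.014)
b=pts("top",f([(612,212),(737,218),(730,370),(600,360)]),z=.004)
w=pts("top",f([(612,201),(747,212),(737,380),(598,369)]),z=.016)
for n,a in(("spat",s),("bayfloor",b),("walltop",w)):print(n,np.round(a,4).tolist())
m=s[:4].mean(0);h=s[4:].mean(0);l=s[1:3].mean(0);y=h-l
print("mid",m,"hend",h,"lead",l,"ang",np.degrees(np.arctan2(-y[0],y[1])),np.linalg.norm(y))
for b_ in(b,w):
  y=(b_[0]+b_[3]-b_[1]-b_[2]);print(b_.mean(0),np.degrees(np.arctan2(-y[0],y[1])))
  x=b_[0]+b_[1]-b_[2]-b_[3];print(np.degrees(np.arctan2(x[1],x[0])),np.linalg.norm(x)/2,np.linalg.norm(y)/2)
print("depthz",s[0])
```

```text
spat [[0.5657, 0.1715, 0.014], [0.5736, 0.0529, 0.014], [0.4838, 0.0489, 0.014], [0.4769, 0.1646, 0.014], [0.5284, 0.2488, 0.014], [0.5052, 0.2468, 0.014]]
bayfloor [[0.5244, -0.1711, 0.004], [0.5209, -0.2639, 0.004], [0.4091, -0.2574, 0.004], [0.4157, -0.1617, 0.004]]
walltop [[0.5316, -0.169, 0.016], [0.5245, -0.2683, 0.016], [0.4023, -0.2595, 0.016], [0.4095, -0.1583, 0.016]]
mid [0.52501548 0.10947578 0.014     ] hend [0.51679674 0.24781196 0.014     ] lead [0.5286901  0.05089231 0.014     ] ang 3.456294846800492 0.19727848875323217
[ 0.46752819 -0.21354509  0.004     ] -3.08146195977205
-4.102164274930963 0.1105519426724853 0.09440218756369652
[ 0.46700123 -0.21375122  0.016     ] -4.084479542129306
-4.576058729447151 0.12257768575417057 0.10045490470066219
depthz [0.56573709 0.17152431 0.014     ]
```

The crop confirms the choice: a pale-wood blade with its handle to the left (+y), and the green bay empty. Next I move above the handle.

```bash
python3 -m pendant '{"gripper":[1,1,1,1,1,1,1,1],"linear":[[0.015,0.047,0],[0.03,0.094,0],[0.045,0.141,0],[0.06,0.188,0],[0.075,0.235,0],[0.09,0.282,0],[0.105,0.329,0],[0.12,0.376,0]],"dr":[[0,0,0.07],[0,0,0.14],[0,0,0.21],[0,0,0.28],[0,0,0.35],[0,0,0.42],[0,0,0.5],[0,0,0.58]]}'
python3 -m pendant '{"gripper":[1,1,1,1,1,1,1,1],"linear":[[0.015,0.047,0],[0.03,0.094,0],[0.045,0.141,0],[0.06,0.188,0],[0.075,0.235,0],[0.09,0.282,0],[0.105,0.329,-0.02],[0.12,0.376,-0.04]],"dr":[[0,0,0.07],[0,0,0.14],[0,0,0.21],[0,0,0.28],[0,0,0.35],[0,0,0.42],[0,0,0.5],[0,0,0.59]]}'
python3 -m pendant '{"gripper":[1,1,1],"linear":[[0.006,0.019,-0.03],[0.006,0.019,-0.05],[0.006,0.019,-0.05]],"dr":[[0,0,0.008],[0,0,0.008],[0,0,0.008]]}'
python3 - <<'E'
from h import *
s=telemetry.observe();print(s["tool_pos"],s["ee_rot"])
p=camera_params("wrist");print({k:np.round(v,3).tolist() for k,v in p.items()})
im,d=camera("wrist");cv2.imwrite("pics/w1.png",im);np.save("w1.npy",np.r_[s["tool_pos"],s["ee_rot"]])
E
```

```text
t: 0.9
tool_pos: [0.3929, -0.1844, 0.2337]
ee_rot: [3.141, 0.0, 1.035]
force: [1.4, 0.2, -0.3]
finger_gap: 0.0876
grasp_force: 0.0
t: 1.7
tool_pos: [0.5117, 0.1858, 0.1958]
ee_rot: [3.14, -0.0, 1.625]
force: [-0.5, -1.2, 0.7]
finger_gap: 0.0881
grasp_force: 0.0
t: 2.0
tool_pos: [0.515, 0.2028, 0.1429]
ee_rot: [-3.136, 0.001, 1.631]
force: [-0.5, -0.9, 0.8]
finger_gap: 0.088
grasp_force: 0.0
[0.51502533 0.20282238 0.1429028 ] [-3.13570653e+00  1.29511885e-03  1.63147435e+00]
{'fx': 339.436, 'fy': 339.436, 'cx': 283.458, 'cy': 209.795, 'tool_from_camera': [[-0.001, 0.968, 0.251, 0.068], [1.0, 0.001, 0.0, -0.001], [0.0, 0.251, -0.968, -0.149], [0.0, 0.0, 0.0, 1.0]]}
```

View pics/w1.png

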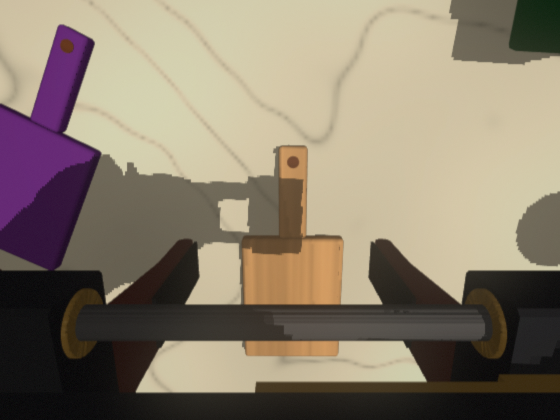

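The wrist view shows the wooden handle running from its end at (292,147) to its base at (292,236), with the blade shoulders at (243,237) and (342,237). The fingers straddle it.

Run:
```python
from h import *
from scipy.spatial.transform import Rotation as R
q=np.load("w1.npy");p=camera_params("wrist");T=np.eye(4);T[:3,:3]=R.from_euler("xyz",q[3:]).as_matrix();T[:3,3]=q[:3]
W=T@np.array(p["tool_from_camera"])
o=[]
for u,v in[(292,147),(292,236),(243,237),(342,237)]:
    r=W[:3,:3]@[(u-p["cx"])/p["fx"],-(v-p["cy"])/p["fy"],-1];o.append(W[:3,3]+r*(.014-W[2,3])/r[2])
o=np.array(o);print(o.round(4));y=o[0]-o[1];print(np.linalg.norm(y),np.degrees(np.arctan2(-y[0],y[1])));x=o[3]-o[2];print(np.degrees(np.arctan2(x[1],x[0])),np.linalg.norm(x))
print(o[0]-q[:3])
```

```text
[[0.5176 0.2511 0.014 ]
 [0.5227 0.1755 0.014 ]
 [0.4804 0.172  0.014 ]
 [0.5658 0.1773 0.014 ]]
0.07580012049726984 3.807572864977615
3.562550910719883 0.0855791761633702
[ 0.00262372  0.04830671 -0.1289028 ]
```

```bash
python3 -m pendant '{"gripper":[1,1,1,1,1],"linear":[[0.005,0.007,-0.04],[0.005,0.007,-0.08],[0.005,0.007,-0.11],[0.005,0.007,-0.122],[0.005,0.007,-0.122]],"dr":[[0,0,0],[0,0,0],[0,0,0],[0,0,0],[0,0,0]]}' 15
```

```text
t: 2.55
tool_pos: [0.522, 0.2093, 0.0239]
ee_rot: [-3.141, 0.001, 1.629]
force: [-0.7, 0.4, 0.6]
finger_gap: 0.0876
grasp_force: 0.0
```

```bash
python3 -m pendant '{"gripper":[1,1,0.5,0.2,0.1,0.1,0.1,0.1],"linear":[[-0.001,0,-0.006],[-0.001,0,-0.01],[-0.001,0,-0.01],[-0.001,0,-0.01],[-0.001,0,-0.01],[-0.001,0,-0.01],[-0.001,0,-0.01],[-0.001,0,-0.01]],"dr":[[0,0,0],[0,0,0],[0,0,0],[0,0,0],[0,0,0],[0,0,0],[0,0,0],[0,0,0]]}' 15
python3 -m pendant '{"gripper":[0.1,0.1,0.1,0.1],"linear":[[0,0,0],[0,0,0],[0,0,0],[0,0,0]],"dr":[[0,0,0],[0,0,0],[0,0,0],[0,0,0]]}'
```

```text
t: 3.35
tool_pos: [0.5211, 0.21, 0.0141]
ee_rot: [3.142, -0.0, 1.63]
force: [-0.8, 0.1, 0.2]
finger_gap: 0.0434
grasp_force: 0.0
t: 3.75
tool_pos: [0.5211, 0.21, 0.0141]
ee_rot: [3.142, -0.0, 1.63]
force: [-0.5, 0.9, -0.7]
finger_gap: 0.0233
grasp_force: 15.0
```

```bash
python3 -m pendant '{"gripper":[0.1,0.1,0.1,0.1,0.1,0.1,0.1,0.1],"linear":[[-0.003,-0.015,0],[-0.008,-0.04,0],[-0.014,-0.07,0],[-0.02,-0.1,0],[-0.026,-0.13,0],[-0.032,-0.16,0],[-0.036,-0.182,0],[-0.037,-0.192,0]],"dr":[[0,0,-0.01],[0,0,-0.03],[0,0,-0.05],[0,0,-0.07],[0,0,-0.09],[0,0,-0.11],[0,0,-0.125],[0,0,-0.133]]}' 15
python3 - <<'E'
from h import *
im,d=camera("top");cv2.imwrite("pics/top1.png",im)
cv2.imwrite("pics/crop1.png",cv2.resize(im[165:285,230:440],(798,456),interpolation=cv2.INTER_CUBIC))
print(telemetry.observe()["tool_pos"])
E
```

```text
t: 4.55
tool_pos: [0.4831, 0.0148, 0.0141]
ee_rot: [-3.141, 0.001, 1.493]
force: [0.1, 0.3, -0.9]
finger_gap: 0.0237
grasp_force: 15.0
[0.4831654  0.01400575 0.01399889]
```

View pics/crop1.png

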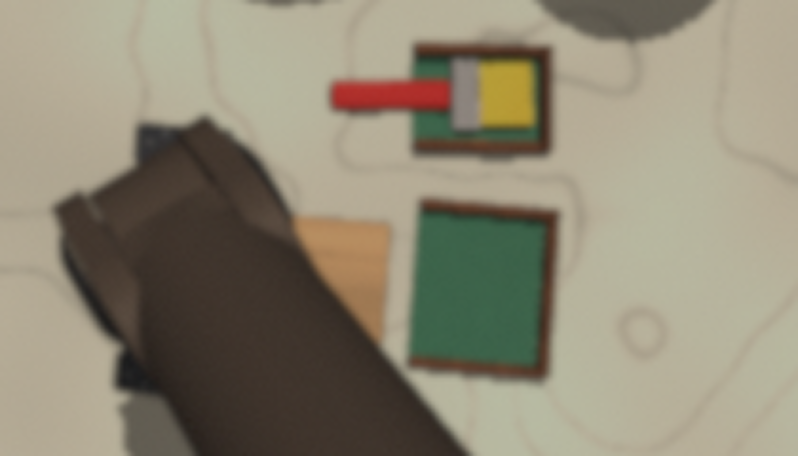

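The blade is parallel to the bay and centred, with a gap of about 9 mm on each side. Both estimates put the back wall about 0.113–0.116 m ahead.

```bash
python3 -m pendant '{"gripper":[0.1,0.1,0.1,0.1,0.1,0.1,0.1,0.1],"linear":[[-0.0007,-0.01,0],[-0.0018,-0.025,0],[-0.003,-0.042,0],[-0.0042,-0.059,0],[-0.0054,-0.076,0],[-0.0064,-0.09,0],[-0.007,-0.098,0],[-0.0072,-0.101,0]],"dr":[[0,0,0],[0,0,0],[0,0,0],[0,0,0],[0,0,0],[0,0,0],[0,0,0],[0,0,0]]}' 15
python3 -m pendant '{"gripper":[0.1,0.1,0.1,0.1],"linear":[[-0.0002,-0.003,0],[-0.0004,-0.006,0],[-0.0004,-0.006,0],[-0.0004,-0.006,0]],"dr":[[0,0,0],[0,0,0],[0,0,0],[0,0,0]]}' 15
```

```text
t: 5.4
tool_pos: [0.4769, -0.0834, 0.014]
ee_rot: [3.142, -0.0, 1.496]
force: [0.0, 0.9, -1.1]
finger_gap: 0.024
grasp_force: 15.0
t: 5.8
tool_pos: [0.4764, -0.0888, 0.0141]
ee_rot: [-3.142, 0.0, 1.497]
force: [-0.6, 0.7, -0.9]
finger_gap: 0.0241
grasp_force: 15.0
```

```bash
python3 -m pendant '{"gripper":[0.1,0.1,0.1,0.1,0.1],"linear":[[-0.0002,-0.002,0],[-0.0003,-0.004,0],[-0.0004,-0.006,0],[-0.0005,-0.007,0],[-0.0005,-0.007,0]],"dr":[[0,0,0],[0,0,0],[0,0,0],[0,0,0],[0,0,0]]}' 15
python3 -m pendant '{"gripper":[0.1,0.1,0.1,0.1],"linear":[[-0.0001,-0.001,0],[-0.0001,-0.002,0],[-0.0002,-0.003,0],[-0.0002,-0.003,0]],"dr":[[0,0,0],[0,0,0],[0,0,0],[0,0,0]]}' 15
python3 -m pendant '{"gripper":[0.1,0.1,0.1,0.1],"linear":[[-0.0001,-0.001,0],[-0.0001,-0.002,0],[-0.0002,-0.003,0],[-0.0002,-0.003,0]],"dr":[[0,0,0],[0,0,0],[0,0,0],[0,0,0]]}' 15
```

```text
t: 6.3
tool_pos: [0.4759, -0.0963, 0.0141]
ee_rot: [-3.142, 0.0, 1.496]
force: [0.2, 0.1, -0.5]
finger_gap: 0.0237
grasp_force: 15.0
t: 6.7
tool_pos: [0.4758, -0.0989, 0.0141]
ee_rot: [3.141, -0.0, 1.497]
force: [0.4, 1.5, -0.5]
finger_gap: 0.0239
grasp_force: 15.0
t: 7.1
tool_pos: [0.4765, -0.0994, 0.0143]
ee_rot: [3.14, -0.003, 1.499]
force: [1.1, 9.2, -0.5]
finger_gap: 0.0237
grasp_force: 15.0
```

The rise to 9.2 N in y, where 10.1 cm of bay y was expected, means the blade is against the back wall. I take off the preload, open, and lift away.

```bash
python3 -m pendant '{"gripper":[0.1,0.1,0.3,0.6,0.8,0.8,0.8,0.8],"linear":[[0.0001,0.0015,0],[0.0001,0.002,0],[0.0001,0.002,0],[0.0001,0.002,0],[0.0001,0.002,0],[0.0001,0.002,0],[0.0001,0.002,0],[0.0001,0.002,0]],"dr":[[0,0,0],[0,0,0],[0,0,0],[0,0,0],[0,0,0],[0,0,0],[0,0,0],[0,0,0]]}' 15
python3 -m pendant '{"gripper":[0.8,0.8,0.8,0.8,0.8,0.8,0.8,0.8],"linear":[[0,0,0.01],[0,0,0.04],[0,0,0.08],[0,0,0.12],[0,0.05,0.16],[0,0.1,0.2],[0,0.15,0.2],[0,0.19,0.2]],"dr":[[0,0,0],[0,0,0],[0,0,0],[0,0,0],[0,0,0],[0,0,0],[0,0,0],[0,0,0]]}'
python3 -m pendant '{"gripper":[0.8,0.8,0.8],"linear":[[0,0.05,0],[0,0.1,0],[0,0.1,0]],"dr":[[0,0,0],[0,0,0],[0,0,0]]}'
python3 - <<'E'
from h import *
im,d=camera("top");cv2.imwrite("pics/top2.png",im)
cv2.imwrite("pics/crop2.png",cv2.resize(im[165:285,230:440],(798,456),interpolation=cv2.INTER_CUBIC))
E
```

```text
t: 7.9
tool_pos: [0.4756, -0.1001, 0.0141]
ee_rot: [-3.142, 0.0, 1.497]
force: [-0.3, -0.4, 0.1]
finger_gap: 0.0629
grasp_force: 0.0
t: 8.7
tool_pos: [0.4762, 0.0779, 0.2156]
ee_rot: [3.137, 0.0, 1.495]
force: [1.5, 0.0, -0.5]
finger_gap: 0.0704
grasp_force: 0.0
t: 9.0
tool_pos: [0.4739, 0.1845, 0.2144]
ee_rot: [3.141, -0.005, 1.507]
force: [-0.1, -0.0, -0.2]
finger_gap: 0.0704
grasp_force: 0.0
```

View pics/crop2.png

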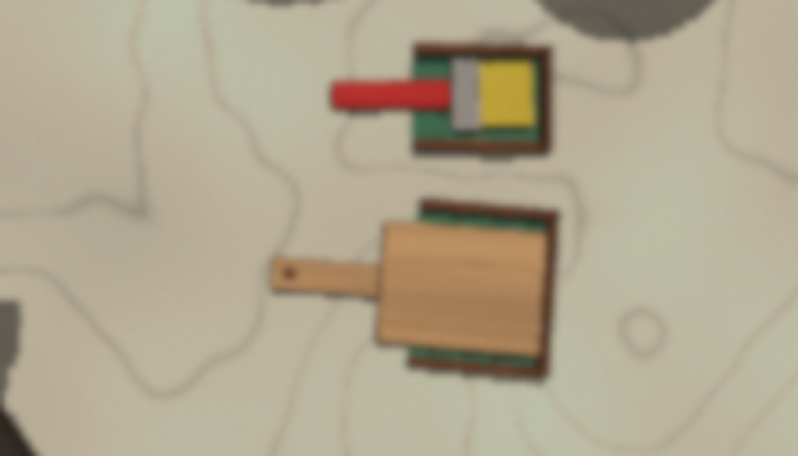

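The blade front runs from (548,235) to (541,356), flush against the back wall. It is centred and straight, with the handle sticking out and the brush unmoved.

```bash
python3 -c "
from workcell import manip
print(manip.close_job())"
```

```text
the job is handed in; nothing more can be done
None
```

I slid the wooden spatula blade first into the wide compartment: the final top view shows it flat, straight and centred, with the blade against the back wall. The brush has not moved, the arm stayed well clear of the back row, and the job is handed in (about 9 s on the clock, verdict not shown).

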